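# Swing the scratch stylus tip-down and stow it in the leaning holder

## Task

Lift the steel stylus off its rest, pinching it at the orange collar, then ease the grip so that it swings tip-down under its own weight, and tighten again. Put it tip first all the way down into the blue funnel-mouthed tube that leans under the lamp bar, and let go. Do not knock the loose things about.

Things in the scene. Friction and masses are not known exactly. Their poses are not given: they have to be found in the camera images.
- stylus_collar (a point): Centre of the orange collar (ring 24 mm in diameter, 6 mm thick) of the steel stylus: the place to pinch, from any side. x = stylus axis toward the tip, level at the start, 42 mm above the table. Gripped with about 40 N the stylus keeps its angle, at 25 N it droops a little; eased to 5 to 14 N it swings about the line between the fingers and hangs tip-down to about 5 degrees, without dropping.
- stylus_balance (a point): Balance point of the stylus, on its axis 57 mm from the collar toward the tip. The stylus is 170 mm long, the barrel 14 mm in diameter, mass 0.13 to 0.17 kg; the blunt end lies 25 mm behind the collar centre.
- stylus_tip (a point): The conical tip of the stylus, 145 mm from the collar centre; x points out of the tip.
- rest: Fixed low blue and grey rest, two V supports on an aluminium base; origin on the table right below the collar, x along the stylus toward its tip. The rest reaches from 32 to 136 mm along x and 44 mm across and is up to 47 mm high; the collar overhangs its end freely.
- tube_mouth (a point): Centre of the blue tube's mouth, in the rim plane. z = tube axis, out of the tube, leaning about 30 degrees from vertical roughly to the robot's right; y = level; x = up and to the left, toward the lamp bar. Inside, the mouth is a funnel 61 mm wide, narrowing over 25 mm to a bore 24 mm wide. With the stylus fully down its collar centre is 56 mm out from the mouth on the axis.
- tube_bottom (a point): Centre of the flat bottom inside the tube, same axes as the mouth, 89 mm below it along the axis. The tube is fixed.
- lamp_end (a point): Upper end of the fixed aluminium lamp bar with its black head, up to 30 mm wide, parallel to the tube axis; same axes as the mouth. Its face toward the tube is 55 mm from the tube axis, and it ends 135 mm beyond the mouth. It stands over the tube, so a gripper pointing straight down hits it: come tilted along the tube axis, with the fingers closing along the mouth's y.
- tweezers_loose: Bystander: steel tweezers 120 mm long, lying loose; origin on the table below the middle.
- rack_loose: Bystander: black slotted block 46 x 110 x 20 mm, loose; origin below the middle.
- grey_rubber: Bystander: grey round rubber 12 x 54 mm, loose; origin below the middle.
- cork_block: Bystander: cork block wrapped in abrasive paper, 48 x 85 x 25 mm, loose; origin below the middle.

How it is judged (in metres and radians):
On the way, in this order (a step that is already met when the one before it is completed fails the run):
1. the stylus is held by the fingers clear of the rest (contact force between the fingers and stylus above 1 N and height (world z) of stylus_collar above 0.065 m), for 0.1 s.
2. the stylus hangs tip-down from the fingers, its axis within about 34 degrees of vertical (contact force between the fingers and stylus above 1 N and angle between stylus_tip's own x axis and vertical above 2.54 rad and height (world z) of stylus_tip above 0.01 m), for 0.2 s.
At the end, for the whole second after the job is handed in: The stylus stands tip first in the tube, tip within 15 mm of the centre of the tube's bottom, axis within 0.32 rad of the tube's, collar up (above 0.11 m), at rest and released (distance between stylus_tip and tube_bottom below 0.015 m and angle between the x axis of stylus_tip and the z axis of tube_bottom, either way round below 0.32 rad and height (world z) of stylus_collar above 0.11 m and linear speed of stylus below 0.02 m/s); the robot touches nothing.
It fails at once if a bystander is moved by more than 30 mm (distance of any of tweezers_loose, rack_loose, grey_rubber, cork_block from where it was at the start of the episode above 0.03 m).
It also fails if it takes over 48 s, if anything falls off the work surface, if the arm or the gripper's body presses on something with over 40 N, if the wrist force passes 120 N, or if a joint passes its speed limit or range.

## Robot

A 7-joint arm with a two-finger parallel gripper is mounted at the origin on a cart in front of the work surface, level with it; the furniture and walls round the work are solid. World frame = base frame: x ahead of the robot, y to its left, z up, the work surface at z = 0. Lengths are in m, angles in degrees, forces in N, time in s.
With the tool pointing down it reaches from about 0.425 to 0.925 m from the base axis. Payload 6.8 kg.
Tool frame: the origin (TCP) lies midway between the tips of the shut fingers; the grasp point (between the pads) lies r.grip_depth behind it (r.grip_depth is the distance from the TCP to the grasp point, in m); x points along the fingers, z is the direction in which the jaws open and shut, and the axes are right-handed (so a half turn about x gives the same grasp; the last joint's range is limited). The gripper opens to 88 mm and grips with 3 to 60 N. Pads are 20 mm wide; open, the fingers measure 115 mm over their backs; the gripper's body (75 mm by 178 mm) begins 61 mm behind the grasp point.
Start: joints at [60.9, 27.33, 1.283, 89.118, -0.659, 63.558, -4.761], TCP at [0.263, -0.622, 0.223] pointing down, gripper open.
Joint ranges: [-169.35, 169.35], [-19.33, 120.38], [-80.79, 83.38], [13.8, 139.57], [-78.32, 258.32], [9.67, 109.79], [-169.56, 169.56]. Speed limits (degrees/s): [136.94, 136.94, 180, 180, 180, 180, 180].

## Interface

Orientations are given as [roll, pitch, yaw] about the fixed x, y, z axes, in that order (R = Rz(yaw) Ry(pitch) Rx(roll)).
In Python, from rig import r gives the robot as it stands.
- The arm moves only by the tool play_rows, never from a script. Its argument "motion" is a list that holds one entry, the list of rows, each a list of 7 numbers: the shift along the tool's x, y, z in m, then the turn, a rotation vector about the tool's x, y, z in degrees, then the finger opening in m, from 0 to 0.0878. A call has 1 to 12 rows; each row shifts and turns the pose as measured when the row begins, along the tool's axes as they then stand; what a row does not reach is not made up. A row lasts 1/10 s, in which the tool goes at most 50 mm and 8.59 degrees, less where a joint would pass 70% of its speed; a pose out of reach is approached as far as the arm can. A call with a gripper value outside its range is refused whole. The fingers move at their own pace and stop on an object; "force" is the grip in N (left out, the last holds). Time passes only in rows, so rows that do not move let the fingers close. It gives the time, the measured TCP pose, the force and the opening at its end, in the units of the state.
- r.read_state(): the state, without advancing time (a new reading comes with each control period).
- r.get_image(name): name is "scene" or "top" or "wrist"; returns the picture (400x640x3 uint8, blue, green, red); there is no depth.
- r.camera_info(name): a dict with "intrinsics" (3x3 intrinsics, pixels), "distortion" ([k1, k2, p1, p2, k3] as OpenCV has them; the pictures are not rectified), "xyz" and "attitude" of the camera in the world; the wrist camera has in their place "hand_eye" (4x4, takes a point from camera to tool coordinates, whose origin is the TCP and whose axes are the tool frame's). Camera axes: x right, y down, z forward; pixel columns grow to the right and rows downward; lengths in m; the calibration is good to about 2 mm. A picture is of the moment at which its call begins: read the wrist's pose just before it. camera_info takes no time and is no camera call.
- r.finish_job(): hands the job in, once; it reports no verdict.
The state is a dict: "clock": time; "joint_positions": joint angles; "dq": joint speeds; "effort": joint torques, N m; "tool_pos": TCP position; "eef_rot": TCP orientation; "force": force on the tool from outside, world axes, zero at the start; "ft_torque": the same for the moment, N m; "finger_gap": opening from 0.0 (shut) to 1.0 (fully open).
Only numpy, scipy, OpenCV 4.12 (cv2) and the standard library are available. Lean on these libraries where they do the work, as an engineer would, in place of code of your own. Each camera call takes 0.05 s, during which the arm holds its last target.

## Working session

There is one attempt and no reset: what is moved stays moved. The work goes in short steps, Python scripts to look and compute and a tool call to move; the robot and the scene stay as the last step left them, time stands still between calls to the robot, and variables do not carry over. Pictures are saved under pics/ and viewed, and the job is handed in when it is done.

Besides the shell and the picture viewer there is one more tool, called after "Request:" as name(argument=value, ...) on one line, values as JSON. play_rows: Moves the arm, as the interface text tells. Its arguments: {"type":"object","properties":{"motion":{"type":"array","items":{"type":"array","items":{"type":"array","items":{"type":"number"}}}},"force":{"type":"number"}},"required":["motion"]}

```bash
ls; mkdir -p pics
python3 - <<'E'
from rig import r
import cv2
print(r.read_state(), r.grip_depth)
for n in ["scene","top","wrist"]:
    print(n, r.camera_info(n))
    cv2.imwrite(f"pics/{n}0.png", r.get_image(n))
E
```

```text
pics
{'clock': 0.0, 'joint_positions': array([60.90014582, 27.37647294,  1.27986472, 89.17640427, -0.65908716,
       63.55801541, -4.76328681]), 'dq': array([-0.08523152, -0.07574226,  0.00244598,  0.03265969, -0.06694047,
        0.00504021, -0.02129713]), 'effort': array([ 9.85680490e-04, -5.82850778e+01,  1.53485756e+00, -2.72611052e+01,
       -5.43316430e-02,  1.69559126e-02,  1.23806522e-04]), 'tool_pos': array([ 0.26248374, -0.62123111,  0.22168782]), 'eef_rot': array([-175.85368555,   89.89644837,  117.0517553 ]), 'force': array([0.70881293, 0.1119606 , 0.63744847]), 'ft_torque': array([-0.02122886, -0.01182727, -0.00718659]), 'finger_gap': 0.9992106745077468} 0.0187
scene {'intrinsics': array([[508.57094604,   0.        , 323.82862289],
       [  0.        , 508.57094604, 194.14276808],
       [  0.        ,   0.        ,   1.        ]]), 'distortion': array([0.03825345, 0.        , 0.        , 0.        , 0.        ]), 'xyz': array([-0.37009695, -0.85584336,  1.10179248]), 'attitude': array([-130.60582728,    0.42094991,  -49.09588075])}
top {'intrinsics': array([[381.3713
[... 265 characters left out ...]
,  1.26060727]), 'attitude': array([-170.10075758,    0.97799063,  -91.62686586])}
wrist {'intrinsics': array([[354.95174141,   0.        , 323.63386687],
       [  0.        , 354.95174141, 195.51848975],
       [  0.        ,   0.        ,   1.        ]]), 'distortion': array([-0.02988795,  0.        ,  0.        ,  0.        ,  0.        ]), 'hand_eye': array([[ 3.94866406e-04, -2.59705175e-01,  9.65687872e-01,
        -1.62359312e-01],
       [ 9.39059803e-05, -9.65687933e-01, -2.59705230e-01,
         7.05740775e-02],
       [ 9.99999918e-01,  1.93232737e-04, -3.56929855e-04,
         2.17242729e-04],
       [ 0.00000000e+00,  0.00000000e+00,  0.00000000e+00,
         1.00000000e+00]])}
```

View pics/scene0.png

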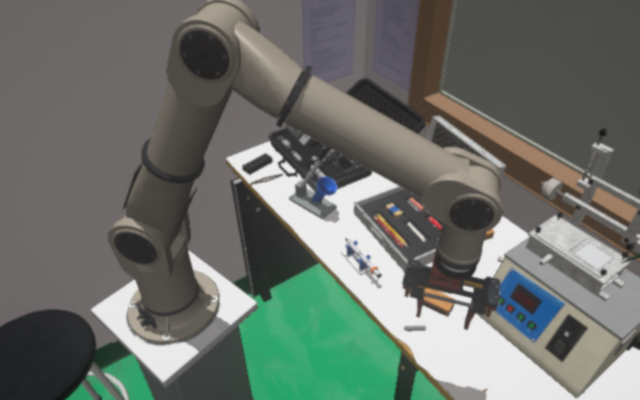

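View pics/top0.png

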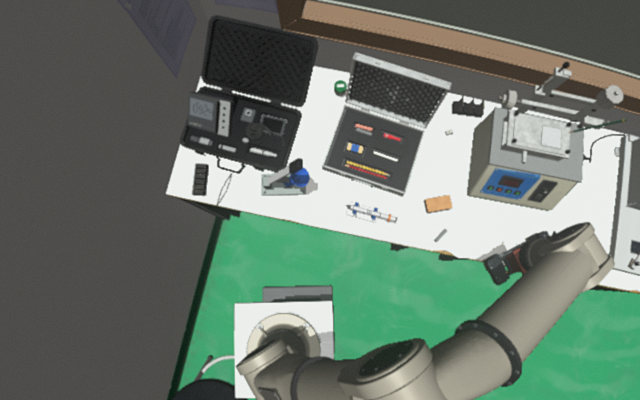

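View pics/wrist0.png

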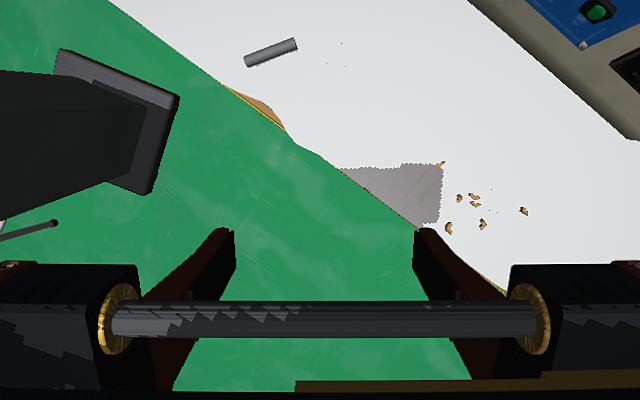

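```bash
cat > h.py <<'E'
from rig import r
import numpy as np, cv2
from scipy.spatial.transform import Rotation as R
def rot(e): return R.from_euler('xyz',e,degrees=True).as_matrix()
def campose(n,st=None):
    c=r.camera_info(n)
    if n!='wrist': return rot(c['attitude']),np.array(c['xyz']),c
    st=st or r.read_state(); H=np.array(c['hand_eye']); T=rot(st['eef_rot'])
    return T@H[:3,:3],T@H[:3,3]+st['tool_pos'],c
def ray(n,uv,st=None):
    A,p,c=campose(n,st)
    q=cv2.undistortPoints(np.array([[uv]],float),c['intrinsics'],c['distortion'])[0,0]
    d=A@np.array([q[0],q[1],1]); return p,d/np.linalg.norm(d)
def onplane(n,uv,z,st=None):
    p,d=ray(n,uv,st); return p+d*(z-p[2])/d[2]
def proj(n,P,st=None):
    A,p,c=campose(n,st); rv=cv2.Rodrigues(A.T)[0]
    return cv2.projectPoints(np.atleast_2d(P).astype(float),rv,-A.T@p,c['intrinsics'],c['distortion'])[0][:,0]
def tri(rays):
    M=np.zeros((3,3));b=np.zeros(3)
    for p,d in rays:
        Q=np.eye(3)-np.outer(d,d);M+=Q;b+=Q@p
    x=np.linalg.solve(M,b)
    return x,[np.linalg.norm((np.eye(3)-np.outer(d,d))@(x-p)) for p,d in rays]
E
python3 - <<'E'
from h import *
for n,(x0,y0,x1,y1),k in [('top',(240,140,440,260),4),('scene',(230,140,430,290),4)]:
    im=cv2.imread(f'pics/{n}0.png')[y0:y1,x0:x1]
    cv2.imwrite(f'pics/{n}0c.png',cv2.resize(im,None,fx=k,fy=k,interpolation=cv2.INTER_CUBIC))
print(onplane('top',(390,217),.042),onplane('top',(349,208),.042),onplane('top',(300,178),.1))
E
```

```text
[ 0.41070661 -0.35479955  0.042     ] [ 0.4442021  -0.22388836  0.042     ] [ 0.5348699  -0.07064769  0.1       ]
```

View pics/top0c.png

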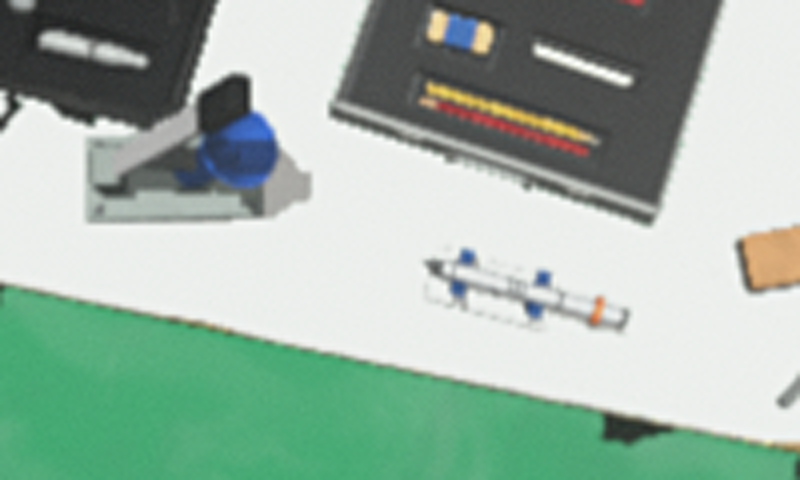

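View pics/scene0c.png

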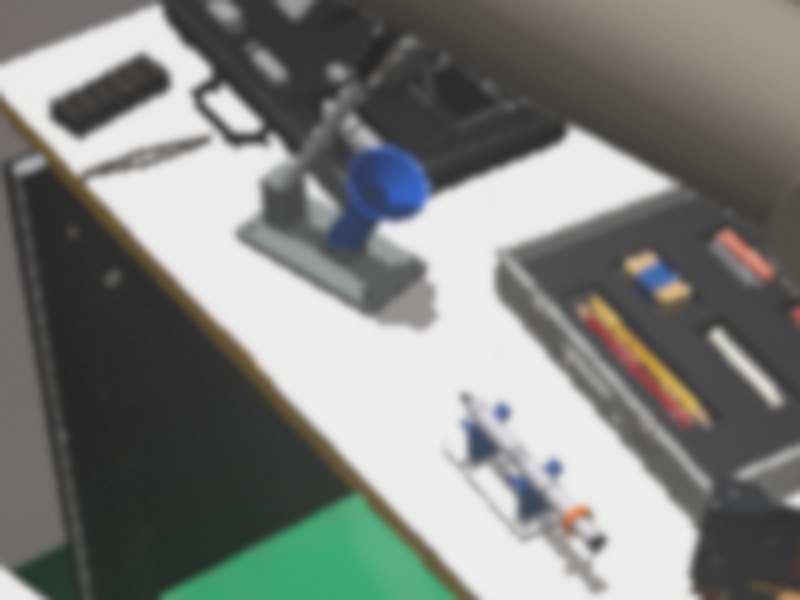

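Run:
```python
from h import *
np.set_printoptions(precision=4,suppress=True)
def t(a,b): return tri([ray('top',a),ray('scene',b)])
print('collar',t((389.7,218),(374.2,269.7)))
print('tip',t((347.5,206.5),(345.7,239.2)))
print('rim',t((240+238/4,140+150/4),(230+389/4,140+184/4)))
st=r.read_state(); print(rot(st['eef_rot']))
for n in ['top','scene']:
    im=cv2.imread(f'pics/{n}0.png'); h=cv2.cvtColor(im,cv2.COLOR_BGR2HSV)
    m=cv2.inRange(h,(8,120,150),(18,255,255))
    c=[(x[4],) + tuple(np.round(y,1)) for x,y in zip(*cv2.connectedComponentsWithStats(m)[2:])]; print(n,[k for k in c if 3<k[0]<200])
    b=cv2.inRange(h,(105,120,60),(125,255,255))
    cs,_=cv2.findContours(b,cv2.RETR_EXTERNAL,cv2.CHAIN_APPROX_NONE)
    for c in cs:
        if cv2.contourArea(c)>50: print(cv2.boundingRect(c),cv2.fitEllipse(c),cv2.contourArea(c))
```

```text
collar (array([ 0.4072, -0.3532,  0.0446]), [np.float64(3.371268945450653e-05), np.float64(3.3712689454434914e-05)])
tip (array([ 0.4495, -0.2194,  0.0407]), [np.float64(6.48301093069432e-05), np.float64(6.483010930701589e-05)])
rim (array([ 0.537 , -0.071 ,  0.1058]), [np.float64(0.0024242732341735198), np.float64(0.0024242732341734114)])
[[-0.0006  0.9211  0.3892]
 [ 0.0012  0.3892 -0.9211]
 [-1.     -0.0001 -0.0013]]
top [(np.int32(8), np.float64(388.9), np.float64(217.4))]
(482, 170, 58, 29) ((509.7909240722656, 183.4041290283203), (26.3035945892334, 54.01118087768555), 87.3399658203125) 1019.5
(290, 168, 19, 19) ((299.86614990234375, 177.46888732910156), (15.648215293884277, 18.376211166381836), 53.700164794921875) 178.0
scene [(np.int32(16), np.float64(385.8), np.float64(225.6)), (np.int32(14), np.float64(489.2), np.float64(231.8)), (np.int32(10), np.float64(372.7), np.float64(268.5)), (np.int32(61), np.float64(432.8), np.float64(291.5)), (np.int32(150), np.float64(439.2), np.float64(303.1)), (np.int32(6), np.float64(407.3), np.float64(349.5))]
(497, 271, 66, 69) ((527.3073120117188, 305.1523132324219), (50.82478713989258, 68.00223541259766), 134.4468231201172) 2482.5
(315, 176, 22, 23) ((325.5948181152344, 186.4336700439453), (16.25131607055664, 23.986066818237305), 51.33675765991211) 255.5
```

```bash
cat >> h.py <<'E'
def T(x_ax,z_ax):
    x=np.array(x_ax,float);x/=np.linalg.norm(x);z=np.array(z_ax,float);z-=x*(x@z);z/=np.linalg.norm(z)
    return np.stack([x,np.cross(z,x),z],1)
def plan(goal,G,n,w=None,st=None):
    """rows (tool-frame shift, rotvec deg) from the present pose to goal, straight, n rows"""
    st=st or r.read_state(); p=st['tool_pos'].copy(); A=rot(st['eef_rot'])
    rv=R.from_matrix(A.T@G).as_rotvec(); w=np.ones(n)/n if w is None else np.array(w)/np.sum(w)
    out=[];P=np.array(goal)-p;C=A
    for k in w:
        out.append(list(np.round(C.T@(P*k),4))+list(np.round(np.degrees(rv*k),2)))
        C=C@R.from_rotvec(rv*k).as_matrix()
    for o in out: print([float(v) for v in o])
E
python3 - <<'E'
from h import *
a=np.radians(-17.5)
G=T((0,0,-1),(np.cos(a),np.sin(a),0))
plan((0.407,-0.353,0.16),G,9)
E
```

```text
[0.0069, 0.0264, -0.0212, -5.51, -0.01, -0.0]
[0.0069, 0.0283, -0.0186, -5.51, -0.01, -0.0]
[0.0069, 0.03, -0.0158, -5.51, -0.01, -0.0]
[0.0069, 0.0313, -0.0128, -5.51, -0.01, -0.0]
[0.0069, 0.0324, -0.0098, -5.51, -0.01, -0.0]
[0.0069, 0.0332, -0.0066, -5.51, -0.01, -0.0]
[0.0069, 0.0337, -0.0034, -5.51, -0.01, -0.0]
[0.0069, 0.0339, -0.0001, -5.51, -0.01, -0.0]
[0.0069, 0.0337, 0.0031, -5.51, -0.01, -0.0]
```

Request:
play_rows(motion=[[[0.007, 0.026, -0.021, -5.5, 0, 0, 0.06], [0.007, 0.028, -0.019, -5.5, 0, 0, 0.06], [0.007, 0.03, -0.016, -5.5, 0, 0, 0.06], [0.007, 0.031, -0.013, -5.5, 0, 0, 0.06], [0.007, 0.032, -0.01, -5.5, 0, 0, 0.06], [0.007, 0.033, -0.007, -5.5, 0, 0, 0.06], [0.007, 0.034, -0.003, -5.5, 0, 0, 0.06], [0.007, 0.034, 0, -5.5, 0, 0, 0.06], [0.007, 0.034, 0.003, -5.5, 0, 0, 0.06], [0, 0, 0, 0, 0, 0, 0.06]]])

```text
clock: 1.15
tool_pos: [0.4043, -0.3409, 0.1538]
eef_rot: [173.6, 89.7, 157.9]
force: [-1.0, 0.1, -0.1]
finger_gap: 0.682
```

Run:
```python
from h import *
st=r.read_state(); print(st['tool_pos'],st['joint_positions'],rot(st['eef_rot']))
im=r.get_image('wrist'); cv2.imwrite('pics/w1.png',im)
a=np.radians(-17.5)
plan((0.407,-0.353,0.16),T((0,0,-1),(np.cos(a),np.sin(a),0)),4)
```

```text
[ 0.40427031 -0.34094643  0.15376074] [ 46.22310854  19.31350342 -15.58330976 111.92829868   6.73050435
  49.88982345  11.40217313] [[-4.50842900e-03  2.70648705e-01  9.62667623e-01]
 [ 1.83370087e-03  9.62678026e-01 -2.70643042e-01]
 [-9.99988156e-01  5.45069519e-04 -4.83645430e-03]]
[-0.0015, -0.002, 0.0016, 0.38, -0.07, 0.02]
[-0.0015, -0.002, 0.0016, 0.38, -0.07, 0.02]
[-0.0015, -0.002, 0.0016, 0.38, -0.07, 0.02]
[-0.0015, -0.002, 0.0016, 0.38, -0.07, 0.02]
```

View pics/w1.png

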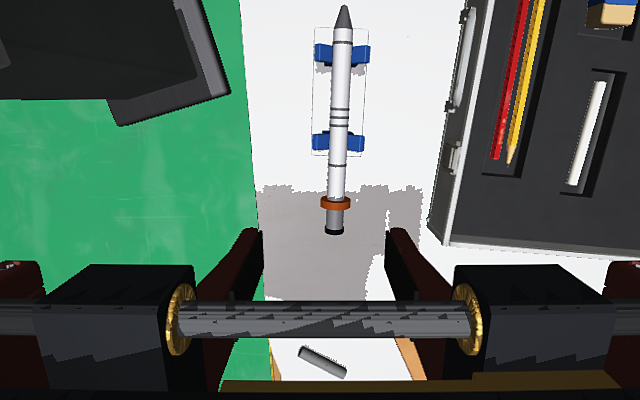

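Run:
```python
from h import *
st=r.read_state()
im=cv2.imread('pics/w1.png');h=cv2.cvtColor(im,cv2.COLOR_BGR2HSV)
m=cv2.inRange(h,(3,150,80),(15,255,255));m[260:]=0;m[:,400:]=0;m[:,:300]=0
ys,xs=np.nonzero(m);print(len(xs),xs.min(),xs.max(),ys.min(),ys.max(),xs.mean())
for uv,z in [((335,203),.042),((336,204),.05),((335,196.5),.054),((344,6),.042),((334,232),.042)]:
    print(uv,onplane('wrist',uv,z,st))
c=onplane('wrist',(335.5,203.5),.042,st); t=onplane('wrist',(344,6),.042,st)
d=t-c;print(np.linalg.norm(d),np.degrees(np.arctan2(d[1],d[0])))
```

```text
222 321 349 196 210 334.5855855855856
(335, 203) [ 0.40872212 -0.35501884  0.042     ]
(336, 204) [ 0.40968166 -0.35370697  0.05      ]
(335, 196.5) [ 0.41074486 -0.34655258  0.054     ]
(344, 6) [ 0.45352972 -0.21737478  0.042     ]
(334, 232) [ 0.40128606 -0.37877463  0.042     ]
0.14515829660712384 72.13444266261301
```

Run:
```python
from h import *
a=np.radians(-17.9);G=T((0,0,-1),(np.cos(a),np.sin(a),0))
plan((0.4085,-0.355,0.06),G,5)
```

```text
[0.0188, -0.0019, 0.0017, 0.39, -0.05, 0.01]
[0.0188, -0.0019, 0.0017, 0.39, -0.05, 0.01]
[0.0188, -0.0019, 0.0017, 0.39, -0.05, 0.01]
[0.0188, -0.0019, 0.0017, 0.39, -0.05, 0.01]
[0.0188, -0.0019, 0.0017, 0.39, -0.05, 0.01]
```

Request:
play_rows(motion=[[[0.019, -0.003, 0.003, 0.8, 0, 0, 0.06], [0.019, -0.003, 0.003, 0.8, 0, 0, 0.06], [0.019, -0.002, 0.002, 0.3, 0, 0, 0.06], [0.019, -0.001, 0.001, 0, 0, 0, 0.06], [0.014, 0, 0, 0, 0, 0, 0.06], [0, 0, 0, 0, 0, 0, 0.06]]])

```text
clock: 1.8
tool_pos: [0.4062, -0.3632, 0.0624]
eef_rot: [-107.9, 89.6, -126.7]
force: [-0.6, 0.3, -0.7]
finger_gap: 0.682
```

Run:
```python
from h import *
a=np.radians(-17.9);G=T((0,0,-1),(np.cos(a),np.sin(a),0))
st=r.read_state();print(st['tool_pos'])
plan((0.4085,-0.355,0.0235),G,1)
cv2.imwrite('pics/w2.png',r.get_image('wrist'))
```

```text
[ 0.4062221  -0.36324224  0.06236552]
[0.0388, 0.0088, -0.0004, -0.86, -0.13, 0.39]
```

View pics/w2.png

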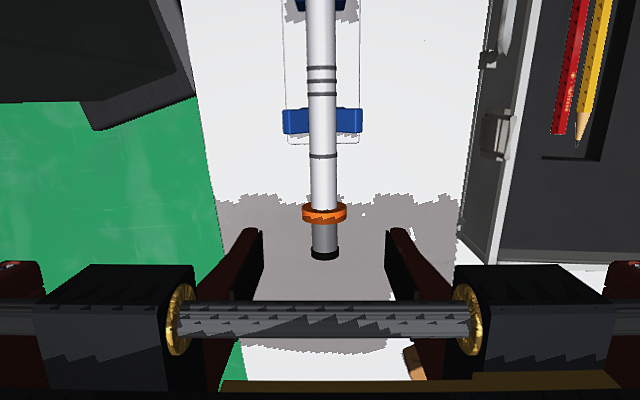

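Run:
```python
from h import *
st=r.read_state()
print(onplane('wrist',(324,206),.054,st),onplane('wrist',(324,214),.042,st),onplane('wrist',(324,213),.045,st))
```

```text
[ 0.4128422  -0.34576922  0.054     ] [ 0.41018984 -0.35357697  0.042     ] [ 0.41069236 -0.35209837  0.045     ]
```

Request:
play_rows(motion=[[[0.008, 0.003, 0, -0.3, 0, 0, 0.06], [0.01, 0.003, 0, -0.3, 0, 0.2, 0.06], [0.01, 0.002, 0, -0.2, 0, 0.1, 0.06], [0.008, 0, 0, 0, 0, 0, 0.06], [0, 0, 0, 0, 0, 0, 0.06]]])

```text
clock: 2.35
tool_pos: [0.4106, -0.3568, 0.0266]
eef_rot: [-47.4, 89.8, -65.3]
force: [-0.4, 0.1, -0.5]
finger_gap: 0.684
```

Run:
```python
from h import *
a=np.radians(-17.9);G=T((0,0,-1),(np.cos(a),np.sin(a),0))
st=r.read_state();print(st['tool_pos'])
plan((0.4085,-0.355,0.0235),G,1)
cv2.imwrite('pics/w3.png',r.get_image('wrist'))
```

```text
[ 0.41060272 -0.35678794  0.02660106]
[0.0031, 0.0011, -0.0026, -0.03, 0.16, 0.17]
```

View pics/w3.png

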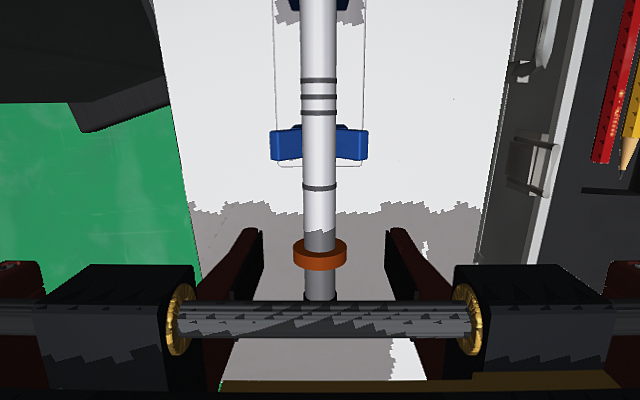

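Request:
play_rows(motion=[[[0.003, 0.003, -0.001, 0, 0, 0, 0.06], [0, 0, 0, 0, 0, 0, 0.03], [0, 0, 0, 0, 0, 0, 0.01], [0, 0, 0, 0, 0, 0, 0.0], [0, 0, 0, 0, 0, 0, 0.0], [0, 0, 0, 0, 0, 0, 0.0]]], force=40)

```text
clock: 3.0
tool_pos: [0.4113, -0.3541, 0.0248]
eef_rot: [-40.2, 89.6, -58.2]
force: [-0.3, 0.5, -0.6]
finger_gap: 0.271
```

Run:
```python
from h import *
st=r.read_state();print(st['tool_pos'],st['force'],st['finger_gap']*.0878)
cv2.imwrite('pics/w4.png',r.get_image('wrist'))
```

```text
[ 0.41131638 -0.35409302  0.02480842] [-0.26665528  0.4745311  -0.55284243] 0.023782113865570026
```

View pics/w4.png

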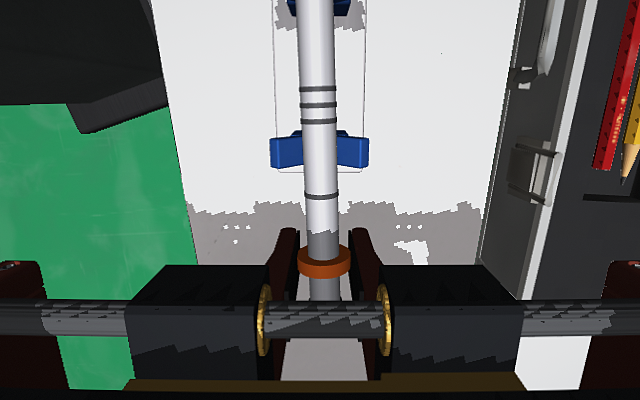

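Request:
play_rows(motion=[[[-0.01, 0, 0, 0, 0, 0, 0], [-0.02, 0, 0, 0, 0, 0, 0], [-0.025, 0, 0, 0, 0, 0, 0], [-0.03, 0, 0, 0, 0, 0, 0], [-0.03, 0, 0, 0, 0, 0, 0], [-0.03, 0, 0, 0, 0, 0, 0], [-0.03, 0, 0, 0, 0, 0, 0], [-0.025, 0, 0, 0, 0, 0, 0], [-0.02, 0, 0, 0, 0, 0, 0], [0, 0, 0, 0, 0, 0, 0]]])

```text
clock: 4.05
tool_pos: [0.4091, -0.3513, 0.2583]
eef_rot: [-39.5, 89.7, -57.4]
force: [-0.1, -0.5, -1.6]
finger_gap: 0.255
```

Run:
```python
from h import *
st=r.read_state();print(st['tool_pos'],st['force'],st['finger_gap']*.0878,rot(st['eef_rot']))
cv2.imwrite('pics/w5.png',r.get_image('wrist'))
```

```text
[ 0.40909561 -0.35132261  0.25827604] [-0.06548757 -0.50221867 -1.57363345] 0.022389525148955605 [[ 0.0030091   0.30670167  0.95180094]
 [-0.00470518  0.95179906 -0.30668619]
 [-0.9999844  -0.00355554  0.00430714]]
```

View pics/w5.png

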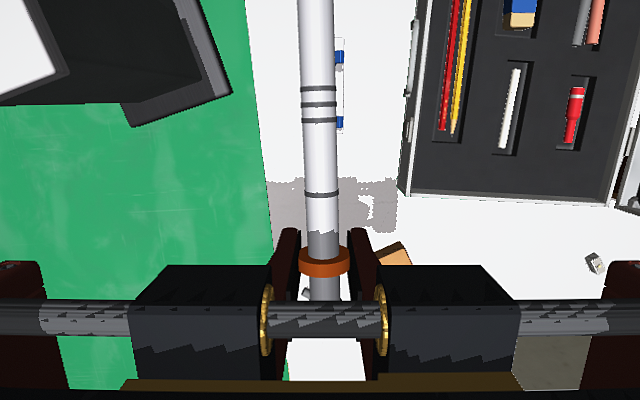

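Request:
play_rows(motion=[[[0, 0, 0, 0, 0, 0, 0], [0, 0, 0, 0, 0, 0, 0], [0, 0, 0, 0, 0, 0, 0], [0, 0, 0, 0, 0, 0, 0], [0, 0, 0, 0, 0, 0, 0], [0, 0, 0, 0, 0, 0, 0], [0, 0, 0, 0, 0, 0, 0], [0, 0, 0, 0, 0, 0, 0], [0, 0, 0, 0, 0, 0, 0], [0, 0, 0, 0, 0, 0, 0]]], force=10)

```text
clock: 5.1
tool_pos: [0.4057, -0.3489, 0.2509]
eef_rot: [173.1, 89.6, 155.2]
force: [-0.3, -0.4, -1.4]
finger_gap: 0.266
```

Run:
```python
from h import *
st=r.read_state();print(st['tool_pos'],st['force'],st['finger_gap']*.0878)
cv2.imwrite('pics/w6.png',r.get_image('wrist'))
s=r.get_image('scene');t=r.get_image('top');cv2.imwrite('pics/s6.png',s);cv2.imwrite('pics/t6.png',t)
cv2.imwrite('pics/s6c.png',cv2.resize(s[130:290,280:480],None,fx=4,fy=3.7))
print(st['joint_positions'])
```

```text
[ 0.40570249 -0.34885096  0.25085567] [-0.2622826  -0.37078266 -1.43486308] 0.023388553786146304
[ 47.16720926  13.71703788 -15.5691608  105.2551601    4.19342278
  61.99117772  12.19172222]
```

View pics/w6.png

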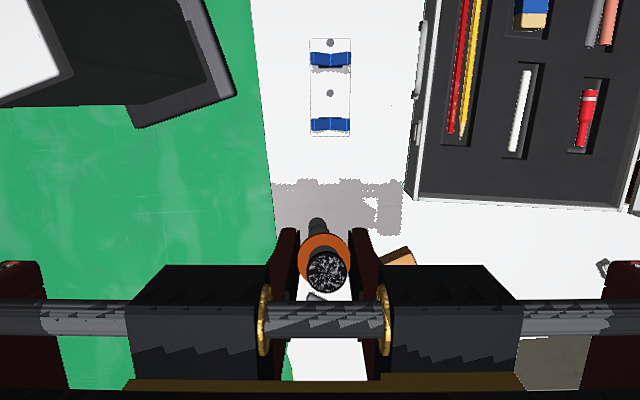

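View pics/s6c.png

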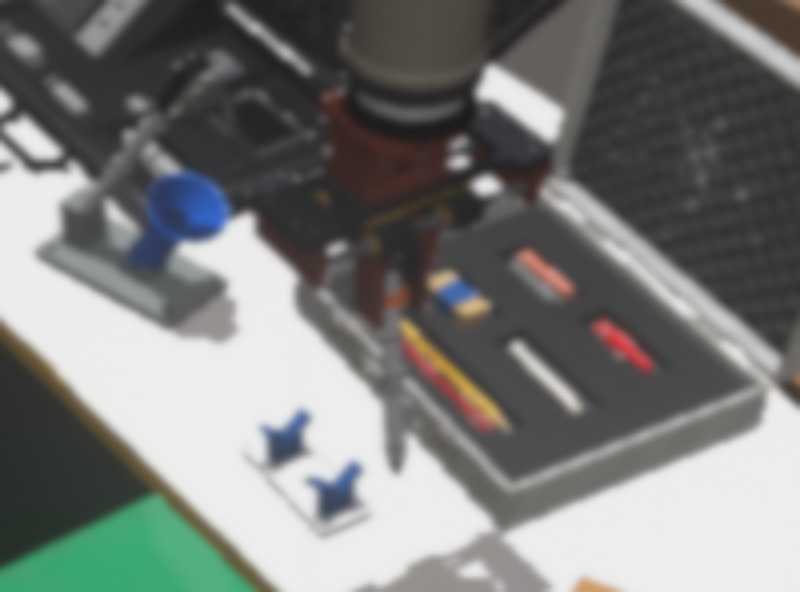

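Run:
```python
from h import *
G=T((0,.5,-.866),(1,0,0))
plan((0.537,-.2,.33),G,10)
```

```text
[-0.008, 0.0182, 0.0079, -1.75, 0.43, 2.96]
[-0.0071, 0.0183, 0.0084, -1.75, 0.43, 2.96]
[-0.0062, 0.0184, 0.0089, -1.75, 0.43, 2.96]
[-0.0053, 0.0184, 0.0094, -1.75, 0.43, 2.96]
[-0.0044, 0.0184, 0.0099, -1.75, 0.43, 2.96]
[-0.0035, 0.0183, 0.0105, -1.75, 0.43, 2.96]
[-0.0027, 0.0181, 0.011, -1.75, 0.43, 2.96]
[-0.0018, 0.0179, 0.0115, -1.75, 0.43, 2.96]
[-0.001, 0.0176, 0.0121, -1.75, 0.43, 2.96]
[-0.0002, 0.0173, 0.0126, -1.75, 0.43, 2.96]
```

Request:
play_rows(motion=[[[0, 0, 0, 0, 0, 0, 0], [0, 0, 0, 0, 0, 0, 0], [0, 0, 0, 0, 0, 0, 0], [0, 0, 0, 0, 0, 0, 0]]], force=40)

```text
clock: 5.65
tool_pos: [0.4057, -0.3489, 0.251]
eef_rot: [173.8, 89.6, 156.0]
force: [0.5, 0.4, -1.5]
finger_gap: 0.257
```

Request:
play_rows(motion=[[[-0.01, 0.01, 0.006, -1.5, 0.4, 2.0, 0], [-0.009, 0.017, 0.008, -1.8, 0.4, 3, 0], [-0.006, 0.018, 0.009, -1.8, 0.4, 3, 0], [-0.005, 0.018, 0.009, -1.8, 0.4, 3, 0], [-0.004, 0.018, 0.01, -1.8, 0.4, 3, 0], [-0.004, 0.018, 0.01, -1.8, 0.4, 3, 0], [-0.003, 0.018, 0.011, -1.8, 0.4, 3, 0], [-0.002, 0.018, 0.012, -1.8, 0.4, 3, 0], [-0.001, 0.018, 0.012, -1.8, 0.4, 3, 0], [0, 0.017, 0.012, -1.8, 0.4, 3, 0], [0, 0.006, 0.004, 0, 0, 0, 0], [0, 0, 0, 0, 0, 0, 0]]])

```text
clock: 6.85
tool_pos: [0.5378, -0.2001, 0.3384]
eef_rot: [89.4, 59.7, 90.1]
force: [0.2, -0.3, -1.2]
finger_gap: 0.251
```

Run:
```python
from h import *
st=r.read_state();print(st['tool_pos'],st['force'],st['finger_gap']*.0878,rot(st['eef_rot']),st['joint_positions'])
cv2.imwrite('pics/w7.png',r.get_image('wrist'))
s=r.get_image('scene');t=r.get_image('top');cv2.imwrite('pics/s7.png',s);cv2.imwrite('pics/t7.png',t)
cv2.imwrite('pics/s7c.png',cv2.resize(s[80:280,260:460],None,fx=3,fy=3))
```

```text
[ 0.53783339 -0.20009544  0.33843581] [ 0.24209395 -0.33193374 -1.20469629] 0.022061837053477286 [[-0.00126013 -0.01257586  0.99992013]
 [ 0.50437402  0.86340878  0.0114946 ]
 [-0.86348437  0.50434822  0.00525493]] [ 46.65660622  24.26320881 -24.72953133  86.16886465 -17.87290766
  84.30586985  27.33726197]
```

View pics/w7.png

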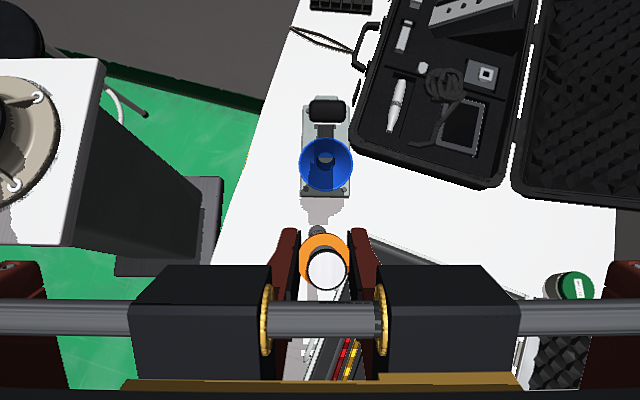

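View pics/s7c.png

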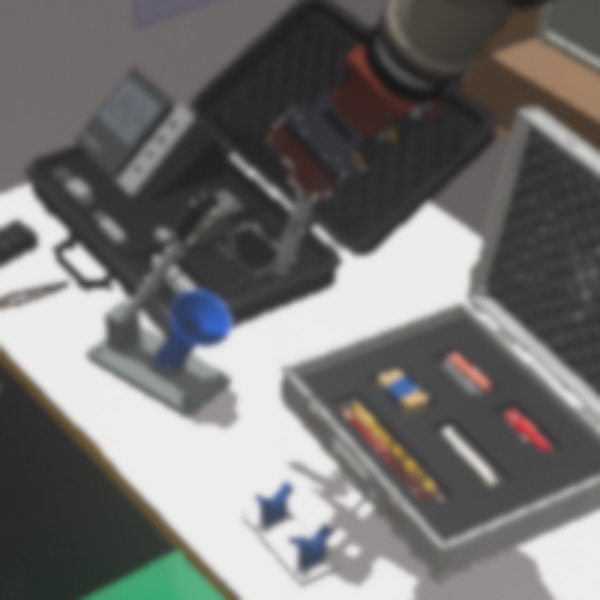

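Run:
```python
from h import *
im=cv2.imread('pics/w7.png')
cv2.imwrite('pics/w7c.png',cv2.resize(im[85:215,280:380],None,fx=6,fy=4.6*1,interpolation=cv2.INTER_NEAREST) if 0 else cv2.resize(im[90:215,275:385],None,fx=4.5,fy=4.5,interpolation=cv2.INTER_NEAREST))
st=r.read_state()
for n,f in [('wrist','w7'),('scene','s7'),('top','t7')]:
    im=cv2.imread(f'pics/{f}.png');h=cv2.cvtColor(im,cv2.COLOR_BGR2HSV)
    b=cv2.inRange(h,(105,120,40),(125,255,255))
    cs,_=cv2.findContours(b,cv2.RETR_EXTERNAL,cv2.CHAIN_APPROX_NONE)
    for c in cs:
        if cv2.contourArea(c)>100: print(n,cv2.boundingRect(c),cv2.fitEllipse(c),cv2.fitEllipse(cv2.convexHull(c)),cv2.contourArea(c))
```

```text
wrist (299, 137, 54, 55) ((325.3939514160156, 163.9250946044922), (53.5590934753418, 53.79391860961914), 12.81911849975586) ((325.35125732421875, 163.9451141357422), (54.34422302246094, 54.55131912231445), 74.46721649169922) 2261.5
scene (491, 271, 72, 69) ((525.3617553710938, 304.831787109375), (51.334312438964844, 71.35970306396484), 126.2887954711914) ((527.004638671875, 305.2409362792969), (56.448974609375, 78.23299407958984), 126.38941955566406) 2641.0
scene (314, 176, 23, 23) ((325.52227783203125, 186.4639434814453), (16.18632698059082, 24.377809524536133), 52.02904510498047) ((324.144287109375, 188.50277709960938), (19.089092254638672, 27.25407600402832), 43.63663101196289) 252.5
top (482, 169, 58, 30) ((509.813720703125, 183.4515838623047), (25.983938217163086, 55.051361083984375), 87.71671295166016) ((509.8638610839844, 182.50991821289062), (30.291475296020508, 59.26462173461914), 85.64131164550781) 1012.0
top (289, 168, 20, 19) ((299.7473449707031, 177.63229370117188), (15.693178176879883, 18.95051383972168), 53.37754821777344) ((298.9998779296875, 178.19654846191406), (16.62167739868164, 21.910245895385742), 43.45383834838867) 180.5
```

View pics/w7c.png

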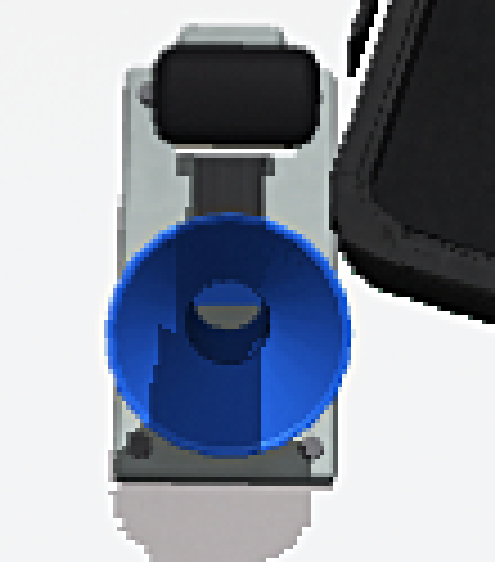

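```bash
cat > m.py <<'E'
from h import *
np.set_printoptions(precision=4,suppress=True)
st=r.read_state()
W=ray('wrist',(325.35,163.94),st)
for nm,rs in dict(ws=[W,ray('scene',(327.3,186.2))],wt=[W,ray('top',(299.5,177.5))],all=[W,ray('scene',(327.3,186.2)),ray('top',(299.5,177.5))]).items():
    M,e=tri(rs); print(nm,M,np.round(e,4), np.linalg.norm(M-W[0]), 'outer dia',54.4/355*np.linalg.norm(M-W[0]))
for D in [.41,.42,.43,.44]:
  M=W[0]+W[1]*D
  for uv,L in [((325.8,161.4),.025),((325.7,154.9),.089)]:
    p,d=ray('wrist',uv,st); s=(M-p)@d; q=p+d*s; h=np.linalg.norm(M-q); B=p+d*(s+np.sqrt(L*L-h*h)); ax=(M-B)/L
    print(D,M,B,ax,'tilt',np.degrees(np.arccos(ax[2])),'az',np.degrees(np.arctan2(ax[1],ax[0])))
A=rot(st['eef_rot']);print(-A[:,0])
E
python3 m.py
```

```text
ws [ 0.5387 -0.0717  0.1053] [0.001 0.001] 0.43541043959714987 outer dia 0.06672205046221114
wt [ 0.5377 -0.0685  0.0981] [0.0008 0.0008] 0.4432774724821164 outer dia 0.0679275901493722
all [ 0.5378 -0.0706  0.1042] [0.0006 0.0024 0.0026] 0.43688229932532063 outer dia 0.06694759741773927
0.41 [ 0.5382 -0.0796  0.1295] [ 0.5388 -0.0681  0.1073] [-0.0255 -0.4606  0.8872] tilt 27.47195855446075 az -93.17410856407085
0.41 [ 0.5382 -0.0796  0.1295] [ 0.539  -0.0372  0.0513] [-0.0089 -0.4764  0.8792] tilt 28.45317398171879 az -91.06671163395448
0.42 [ 0.5382 -0.0761  0.1201] [ 0.5389 -0.0645  0.098 ] [-0.026  -0.4631  0.8859] tilt 27.637353779449008 az -93.21485865684456
0.42 [ 0.5382 -0.0761  0.1201] [ 0.539  -0.0335  0.042 ] [-0.0089 -0.4789  0.8778] tilt 28.61682486942735 az -91.07026135855364
0.43 [ 0.5383 -0.0726  0.1107] [ 0.5389 -0.061   0.0886] [-0.0265 -0.4657  0.8846] tilt 27.80281945947615 az -93.25517610569734
0.43 [ 0.5383 -0.0726  0.1107] [ 0.5391 -0.0298  0.0327] [-0.009  -0.4814  0.8765] tilt 28.780531957350895 az -91.07377530859006
0.44 [ 0.5383 -0.0692  0.1014] [ 0.539  -0.0575  0.0793] [-0.027  -0.4682  0.8832] tilt 27.96835685848798 az -93.29506873829858
0.44 [ 0.5383 -0.0692  0.1014] [ 0.5391 -0.0261  0.0235] [-0.0091 -0.4839  0.8751] tilt 28.944296639772755 az -91.07725410754419
[ 0.0014 -0.504   0.8637]
```

Run:
```python
from h import *
np.set_printoptions(precision=2,suppress=True)
st=r.read_state();A=rot(st['eef_rot'])
for v in [(-.0187,0,0),(-.0437,0,0),(.1263,0,0),(.09,0,0)]:
    print(v,proj('wrist',st['tool_pos']+A@np.array(v),st))
im=cv2.imread('pics/w7.png')
cv2.imwrite('pics/w7d.png',cv2.resize(im[215:305,260:390],None,fx=6,fy=6,interpolation=cv2.INTER_NEAREST))
```

```text
(-0.0187, 0, 0) [[324.   265.48]]
(-0.0437, 0, 0) [[324.06 295.33]]
(0.1263, 0, 0) [[323.87 187.65]]
(0.09, 0, 0) [[323.89 199.35]]
```

View pics/w7d.png

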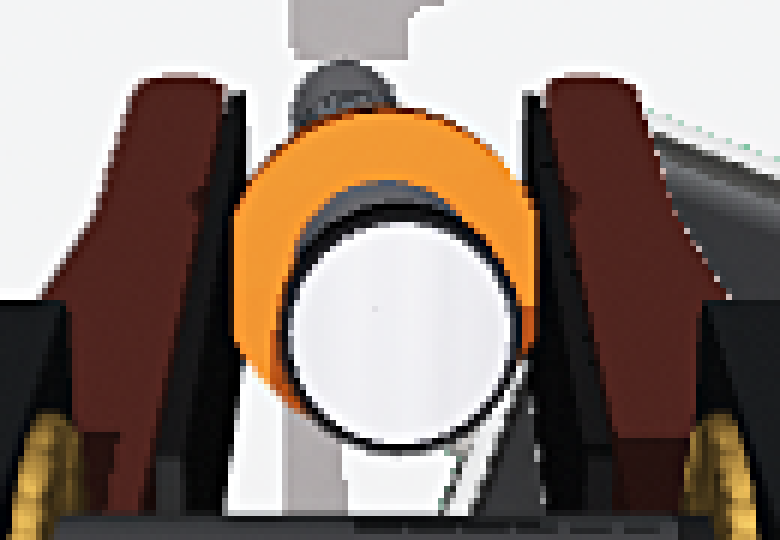

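Run:
```python
from h import *
np.set_printoptions(precision=4,suppress=True)
P=np.array([.4057,-.3489,.2509]); 
for n in ['scene','top']: print(n,proj(n,[P+[0,0,.0187],P+[0,0,-.1263],P+[0,0,.08]]))
for n,(x0,y0,x1,y1) in dict(s6=(350,180,410,270),s7=(330,130,390,190),t6=(330,160,430,250),t7=(280,150,380,230)).items():
    im=cv2.imread(f'pics/{n}.png')[y0:y1,x0:x1]; cv2.imwrite(f'pics/{n}z.png',cv2.resize(im,None,fx=6,fy=6,interpolation=cv2.INTER_CUBIC))
```

```text
scene [[377.6379 207.8745]
 [374.2523 248.9535]
 [379.2384 188.5715]]
top [[402.9852 207.5999]
 [392.9513 215.1045]
 [408.1298 203.7462]]
```

View pics/s6z.png

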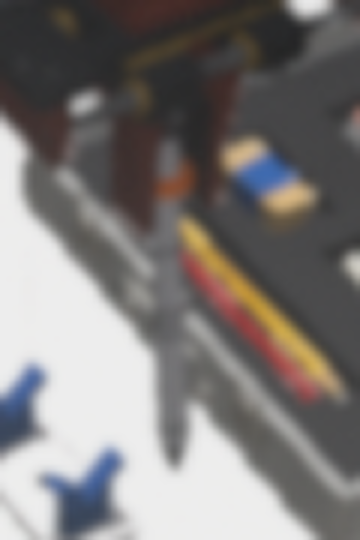

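View pics/s7z.png

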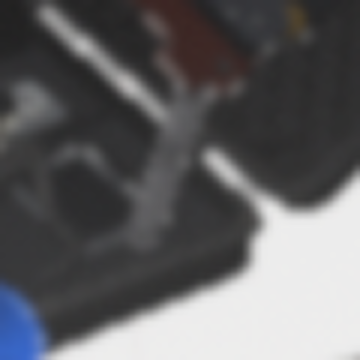

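View pics/t7z.png

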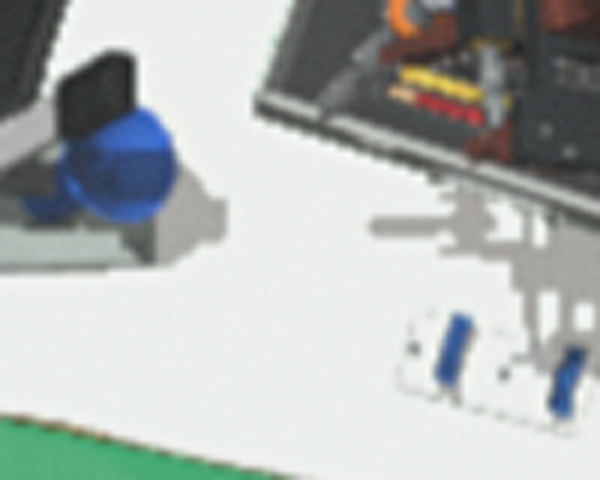

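Run:
```python
from h import *
np.set_printoptions(precision=4,suppress=True)
st=r.read_state();A=rot(st['eef_rot']);p=st['tool_pos']
print(p, st['joint_positions'])
C=p+A@np.array([-.0187,0,0])
for n in ['scene','top']: print(n,proj(n,[C,C+A@[.145,0,0]]))
Tt,e=tri([ray('wrist',(317.3,227),st),ray('top',(334.2,168)),ray('scene',(353.3,170))]); print('tip',Tt,e,'in tool',A.T@(Tt-p))
Tt,e=tri([ray('top',(334.2,168)),ray('scene',(353.3,170))]); print('tip',Tt,e,'in tool',A.T@(Tt-p))
d=Tt-C;print(np.linalg.norm(d),d/np.linalg.norm(d))
```

```text
[ 0.5368 -0.2012  0.338 ] [ 46.717   24.2352 -24.6317  86.2414 -17.8634  84.3177  27.3783]
scene [[366.6453 135.0508]
 [343.9602 162.5524]]
top [[350.7041 151.6305]
 [321.2689 165.9433]]
tip [ 0.5318 -0.1727  0.2233] [np.float64(0.0027679378478653125), np.float64(0.0011922460871713445), np.float64(0.0021210248104681305)] in tool [ 0.1134 -0.0332 -0.0052]
tip [ 0.5317 -0.1743  0.2233] [np.float64(0.0009378052696179909), np.float64(0.0009378052696179183)] in tool [ 0.1127 -0.0345 -0.0053]
0.135949445830521 [-0.0374  0.2674 -0.9628]
```

```bash
cat > g.py <<'E'
from h import *
import sys
np.set_printoptions(precision=4,suppress=True)
M=np.array([.538,-.071,.105]); ax=np.array([-.01,-.482,.876]);ax/=np.linalg.norm(ax)
c=np.array([-.022,.004,0]);t=np.array([.1127,-.034,-.005]);s=(t-c)/np.linalg.norm(t-c);tip=c+.145*s
def goal(h):
    A=rot(r.read_state()['eef_rot'])
    # orientation: tool z stays level, A s = -ax
    # level my
    my=np.cross(ax,[0,0,1]);my/=np.linalg.norm(my)
    if my[0]<0: my=-my
    B1=np.stack([-ax,np.cross(my,-ax),my],1)
    zt=np.array([0,0,1.])-s*s[2];zt/=np.linalg.norm(zt)
    B0=np.stack([s,np.cross(zt,s),zt],1)
    G=B1@B0.T
    return M+ax*h-G@tip,G
if __name__=='__main__':
    p,G=goal(float(sys.argv[1])); st=r.read_state(); A=rot(st['eef_rot'])
    print('now',st['tool_pos'],'stylus dir',A@s,'tip',st['tool_pos']+A@tip,'\ngoal',p,'x',G[:,0],'z',G[:,2])
    print('s',s,tip)
    # error of tip in mouth frame
    e=st['tool_pos']+A@tip-M; print('tip: along',e@ax,'perp',e-ax*(e@ax),'ang',np.degrees(np.arccos(-(A@s)@ax)))
    plan(p,G,int(sys.argv[2]))
E
python3 g.py .09 6
```

```text
now [ 0.5368 -0.2012  0.338 ] stylus dir [-0.0342  0.2501 -0.9676] tip [ 0.5318 -0.1726  0.2187] 
goal [ 0.5367 -0.1717  0.2924] x [ 0.0489  0.7007 -0.7117] z [ 0.9988 -0.0379  0.0313]
s [ 0.9618 -0.2713 -0.0357] [ 0.1175 -0.0353 -0.0052]
tip: along 0.14864824241043373 perp [-0.0047 -0.0299 -0.0165] ang 14.548074051767644
[0.009, 0.0004, 0.0, 0.21, -0.49, 2.38]
[0.009, 0.0, -0.0001, 0.21, -0.49, 2.38]
[0.009, -0.0003, -0.0001, 0.21, -0.49, 2.38]
[0.009, -0.0007, -0.0002, 0.21, -0.49, 2.38]
[0.009, -0.0011, -0.0003, 0.21, -0.49, 2.38]
[0.0089, -0.0015, -0.0004, 0.21, -0.49, 2.38]
```

Request:
play_rows(motion=[[[0.008, 0, 0, 0.2, -0.5, 2.4, 0], [0.009, 0, 0, 0.2, -0.5, 2.4, 0], [0.009, 0, 0, 0.2, -0.5, 2.4, 0], [0.009, -0.001, 0, 0.2, -0.5, 2.4, 0], [0.009, -0.001, 0, 0.2, -0.5, 2.4, 0], [0.008, -0.002, 0, 0.2, -0.5, 2.4, 0], [0, 0, 0, 0, 0, 0, 0]]], force=50)

```text
clock: 7.7
tool_pos: [0.5348, -0.1764, 0.2917]
eef_rot: [87.3, 45.2, 85.4]
force: [-0.6, -0.8, -0.9]
finger_gap: 0.253
```

```bash
python3 g.py .09 1
python3 - <<'E'
from h import *
st=r.read_state();print(st['joint_positions'],st['force'])
w=r.get_image('wrist');s=r.get_image('scene');t=r.get_image('top')
for k,v in dict(w8=w,s8=s,t8=t).items(): cv2.imwrite(f'pics/{k}.png',v)
cv2.imwrite('pics/s8z.png',cv2.resize(s[110:220,290:390],None,fx=5,fy=5,interpolation=cv2.INTER_CUBIC))
cv2.imwrite('pics/t8z.png',cv2.resize(t[130:210,270:370],None,fx=6,fy=6,interpolation=cv2.INTER_CUBIC))
E
```

```text
now [ 0.5348 -0.1764  0.2917] stylus dir [ 0.0163  0.4848 -0.8745] tip [ 0.536  -0.1187  0.1834] 
goal [ 0.5367 -0.1717  0.2924] x [ 0.0489  0.7007 -0.7117] z [ 0.9988 -0.0379  0.0313]
s [ 0.9618 -0.2713 -0.0357] [ 0.1175 -0.0353 -0.0052]
tip: along 0.09169088723283457 perp [-0.0011 -0.0035 -0.002 ] ang 0.40339087846618277
[0.0029, 0.0038, 0.0017, -0.32, 0.46, -0.18]
[ 52.02871683  29.82783001 -26.63508795  91.4015018  -28.38617976
  81.47473292  33.82999256] [-0.63842751 -0.83944075 -0.88392677]
```

View pics/w8.png

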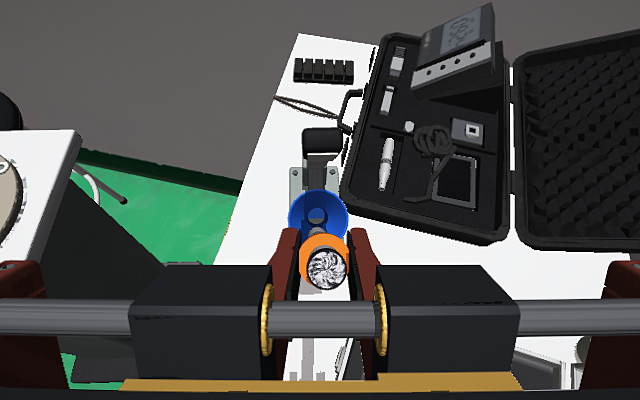

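View pics/s8z.png

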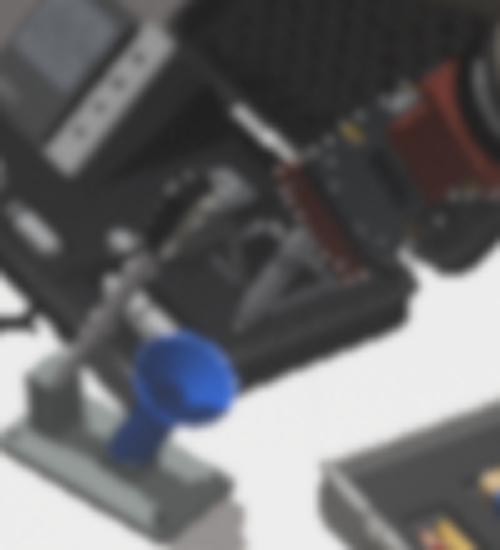

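View pics/t8z.png

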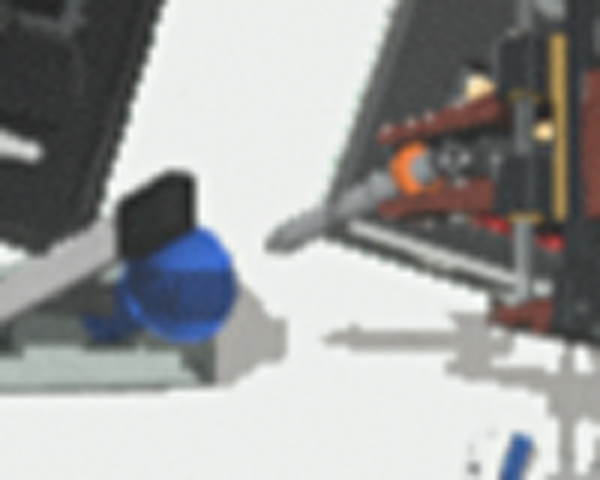

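Run:
```python
from g import *
st=r.read_state();A=rot(st['eef_rot']);p=st['tool_pos']
Tt,e=tri([ray('top',(315,170.7)),ray('scene',(338,175.6))]); print('tip',Tt,e,'in tool',A.T@(Tt-p),tip)
e=Tt-M;print(e@ax,e-ax*(e@ax))
# collar via top
print(proj('top',[p+A@c,p+A@tip,M]),'seen collar',270+412/6,130+168/6,proj('scene',[M,p+A@tip]))
im=cv2.imread('pics/w8.png');cv2.imwrite('pics/w8z.png',cv2.resize(im[180:300,270:380],None,fx=5,fy=5,interpolation=cv2.INTER_NEAREST))
print(proj('wrist',[M,M-ax*.025,M-ax*.089,p+A@tip],st))
```

```text
tip [ 0.5371 -0.118   0.1716] [np.float64(0.001584647440316367), np.float64(0.0015846474403164198)] in tool [ 0.1278 -0.0449 -0.0065] [ 0.1175 -0.0353 -0.0052]
0.08102162795495856 [-0.0001 -0.0079 -0.0043]
[[340.9365 157.3137]
 [314.735  169.6277]
 [300.0002 176.6463]] seen collar 338.6666666666667 158.0 [[326.6816 186.1725]
 [338.8991 171.6345]]
[[314.5582 221.355 ]
 [314.1601 220.0822]
 [313.3298 217.4269]
 [317.6746 231.1751]]
```

View pics/w8z.png

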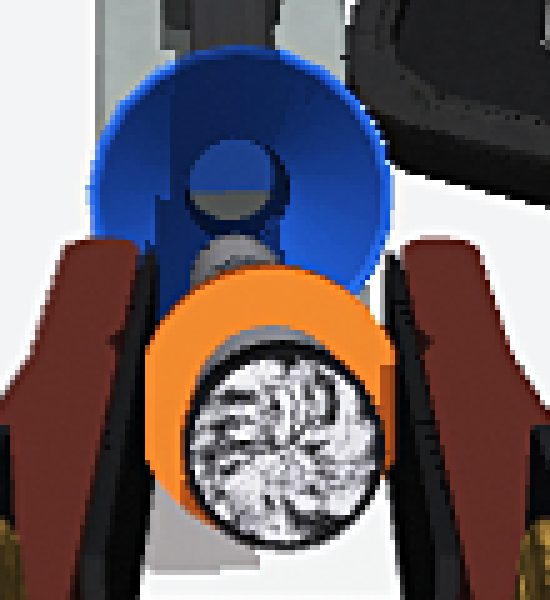

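```bash
sed -i "s/^M=.*; ax/M=np.array([.540,-.071,.105]); ax/; s/^c=.*/c=np.array([-.016,.003,0]);t=np.array([.1235,-.0375,-.0055]);s=(t-c)\/np.linalg.norm(t-c);tip=c+.145*s/" g.py; python3 g.py .03 5
python3 - <<'E'
from g import *
st=r.read_state();A=rot(st['eef_rot']);p=st['tool_pos']
print(proj('wrist',[M,M-ax*.025,M-ax*.089,p+A@tip,p+A@c],st))
for n in ['top','scene']:print(proj(n,[p+A@tip,p+A@c]))
E
```

```text
now [ 0.5364 -0.1758  0.2943] stylus dir [ 0.0165  0.4755 -0.8795] tip [ 0.5379 -0.1159  0.1802] 
goal [ 0.5391 -0.1462  0.2449] x [ 0.051   0.7061 -0.7063] z [ 0.9987 -0.039   0.0331]
s [ 0.9597 -0.2786 -0.0378] [ 0.1232 -0.0374 -0.0055]
tip: along 0.0876120027186933 perp [-0.0012 -0.0027 -0.0015] ang 0.561928908278423
[0.0112, -0.0027, -0.0001, -0.02, 0.08, 0.08]
[0.0112, -0.0027, -0.0001, -0.02, 0.08, 0.08]
[0.0112, -0.0027, -0.0001, -0.02, 0.08, 0.08]
[0.0112, -0.0028, -0.0001, -0.02, 0.08, 0.08]
[0.0112, -0.0028, -0.0, -0.02, 0.08, 0.08]
[[316.3703 221.3095]
 [315.8638 220.0398]
 [314.807  217.3907]
 [317.4332 231.0633]
 [323.9502 256.8627]]
[[313.9036 170.1292]
 [339.4914 157.7742]]
[[338.2114 172.7674]
 [357.8994 146.1786]]
```

Request:
play_rows(motion=[[[0.01, -0.002, 0, 0, 0, 0.1, 0], [0.011, -0.003, 0, 0, 0, 0.1, 0], [0.011, -0.003, 0, 0, 0, 0.1, 0], [0.011, -0.003, 0, 0, 0, 0.1, 0], [0.01, -0.003, 0, 0, 0, 0.1, 0], [0, 0, 0, 0, 0, 0, 0]]])

```text
clock: 8.45
tool_pos: [0.5406, -0.1444, 0.2441]
eef_rot: [86.8, 44.9, 85.3]
force: [-0.0, 0.3, -0.9]
finger_gap: 0.251
```

```bash
python3 - <<'E'
from h import *
w=r.get_image('wrist');s=r.get_image('scene');t=r.get_image('top')
for k,v in dict(w9=w,s9=s,t9=t).items(): cv2.imwrite(f'pics/{k}.png',v)
a=cv2.resize(w[180:300,270:380],None,fx=4,fy=4,interpolation=cv2.INTER_NEAREST)
b=cv2.resize(s[140:220,300:370],None,fx=5,fy=5,interpolation=cv2.INTER_CUBIC)
c=cv2.resize(t[140:200,270:350],None,fx=5,fy=5,interpolation=cv2.INTER_CUBIC)
o=np.zeros((480,800,3),np.uint8);o[:480,:440]=a;
cv2.imwrite('pics/w9z.png',a);cv2.imwrite('pics/st9z.png',np.vstack([np.pad(b,((0,0),(0,50),(0,0))),c])[:600] if 0 else np.hstack([b,np.pad(c,((0,100),(0,0),(0,0)))]))
E
python3 g.py .03 1
```

```text
now [ 0.5414 -0.146   0.2457] stylus dir [ 0.02    0.4801 -0.877 ] tip [ 0.5434 -0.0855  0.132 ] 
goal [ 0.5391 -0.1462  0.2449] x [ 0.051   0.7061 -0.7063] z [ 0.9987 -0.039   0.0331]
s [ 0.9597 -0.2786 -0.0378] [ 0.1232 -0.0374 -0.0055]
tip: along 0.030583215527570186 perp [0.0037 0.0002 0.0002] ang 0.5884122463578111
[0.0003, -0.0007, -0.0024, 0.19, 0.55, 0.11]
```

View pics/w9z.png

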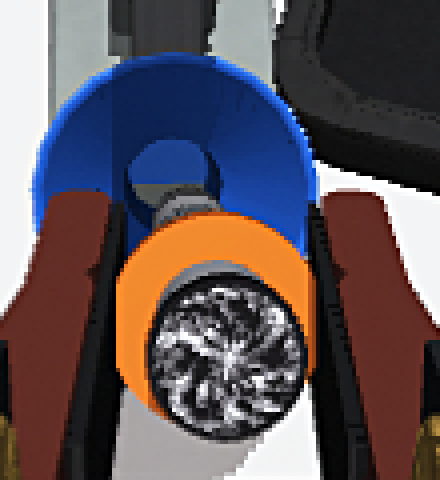

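View pics/st9z.png

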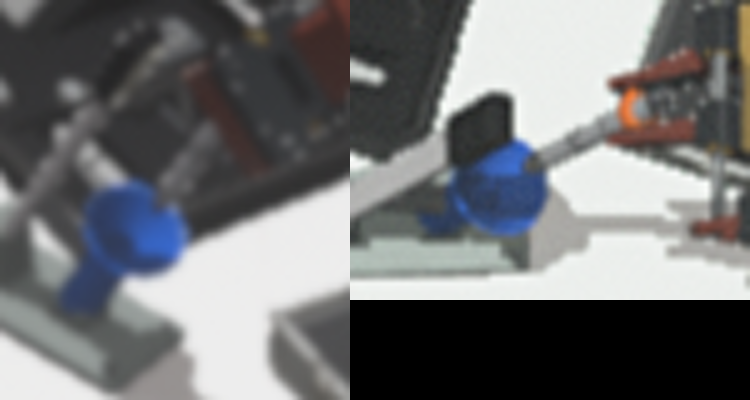

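Request:
play_rows(motion=[[[0.005, -0.002, -0.002, 0, 0.3, 0, 0], [0.008, -0.002, -0.001, 0, 0.2, 0, 0], [0.01, -0.003, 0, 0, 0, 0, 0], [0.01, -0.003, 0, 0, 0, 0, 0], [0.01, -0.003, 0, 0, 0, 0, 0], [0, 0, 0, 0, 0, 0, 0]]])

```text
clock: 9.2
tool_pos: [0.541, -0.1238, 0.203]
eef_rot: [87.0, 45.1, 85.7]
force: [-1.5, -0.2, -1.4]
finger_gap: 0.25
```

```bash
python3 - <<'E'
from h import *
w=r.get_image('wrist');s=r.get_image('scene');t=r.get_image('top')
cv2.imwrite('pics/w10.png',w)
b=cv2.resize(s[140:220,300:370],None,fx=5,fy=5,interpolation=cv2.INTER_CUBIC)
c=cv2.resize(t[140:200,270:350],None,fx=5,fy=5,interpolation=cv2.INTER_CUBIC)
cv2.imwrite('pics/w10z.png',cv2.resize(w[180:300,270:380],None,fx=4,fy=4,interpolation=cv2.INTER_NEAREST));cv2.imwrite('pics/st10z.png',np.hstack([b,np.pad(c,((0,100),(0,0),(0,0)))]))
E
python3 g.py -.05 3
```

```text
now [ 0.542  -0.1253  0.2045] stylus dir [ 0.0152  0.4776 -0.8784] tip [ 0.5433 -0.0652  0.0906] 
goal [ 0.5399 -0.1076  0.1748] x [ 0.051   0.7061 -0.7063] z [ 0.9987 -0.039   0.0331]
s [ 0.9597 -0.2786 -0.0378] [ 0.1232 -0.0374 -0.0055]
tip: along -0.015480069206464851 perp [ 0.0031 -0.0016 -0.0009] ang 0.41693088439617415
[0.0111, -0.0028, -0.0013, 0.08, 0.08, 0.09]
[0.0111, -0.0028, -0.0013, 0.08, 0.08, 0.09]
[0.0111, -0.0028, -0.0013, 0.08, 0.08, 0.09]
```

View pics/w10z.png

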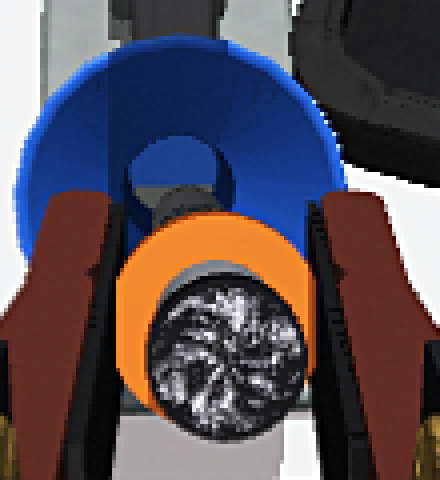

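View pics/st10z.png

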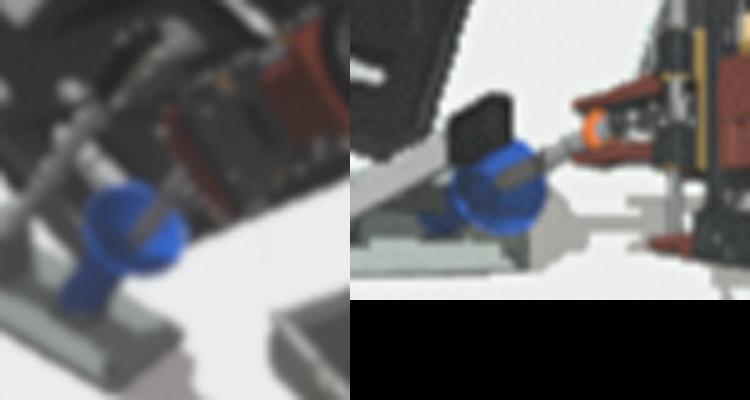

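Request:
play_rows(motion=[[[0.008, -0.002, -0.002, 0, 0, 0, 0], [0.01, -0.002, -0.002, 0, 0.1, 0, 0], [0.01, -0.003, 0, 0, 0, 0, 0], [0.005, -0.002, 0, 0, 0, 0, 0], [0, 0, 0, 0, 0, 0, 0]]])

```text
clock: 9.85
tool_pos: [0.5399, -0.1074, 0.1725]
eef_rot: [86.8, 45.3, 85.5]
force: [0.0, -1.1, -0.5]
finger_gap: 0.25
```

```bash
python3 - <<'E'
from h import *
w=r.get_image('wrist');s=r.get_image('scene');t=r.get_image('top')
cv2.imwrite('pics/w11.png',w)
b=cv2.resize(s[140:220,300:370],None,fx=5,fy=5,interpolation=cv2.INTER_CUBIC)
c=cv2.resize(t[140:200,270:350],None,fx=5,fy=5,interpolation=cv2.INTER_CUBIC)
cv2.imwrite('pics/st11z.png',np.hstack([b,np.pad(c,((0,100),(0,0),(0,0)))]))
E
python3 g.py -.087 3
```

```text
now [ 0.5405 -0.1082  0.1734] stylus dir [ 0.0163  0.476  -0.8793] tip [ 0.5419 -0.0483  0.0594] 
goal [ 0.5402 -0.0898  0.1424] x [ 0.051   0.7061 -0.7063] z [ 0.9987 -0.039   0.0331]
s [ 0.9597 -0.2786 -0.0378] [ 0.1232 -0.0374 -0.0055]
tip: along -0.05089093636730892 perp [ 0.0014 -0.0018 -0.001 ] ang 0.5354539070214456
[0.0117, -0.0029, -0.0007, 0.09, 0.1, 0.13]
[0.0117, -0.0029, -0.0007, 0.09, 0.1, 0.13]
[0.0117, -0.0029, -0.0007, 0.09, 0.1, 0.13]
```

View pics/w11.png

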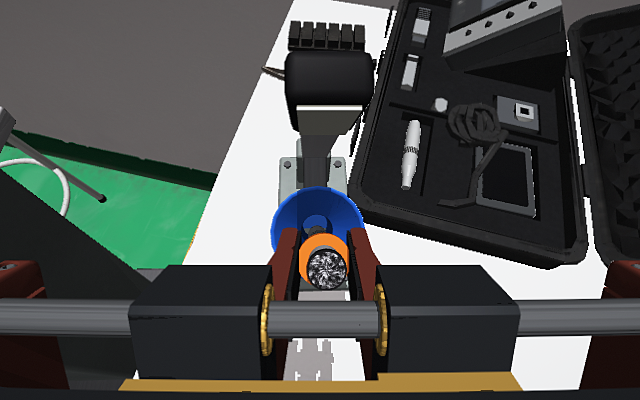

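View pics/st11z.png

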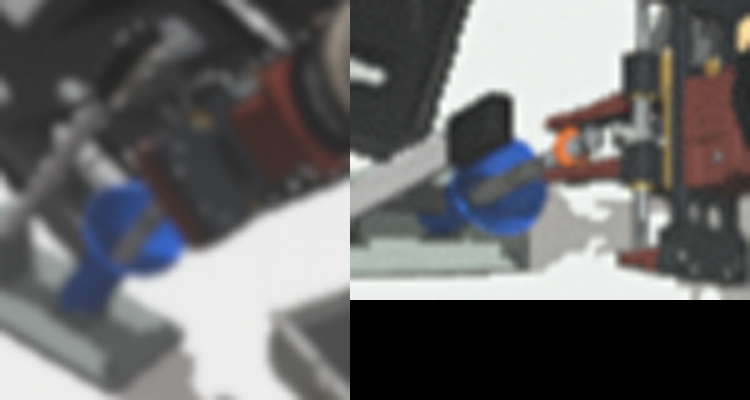

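Request:
play_rows(motion=[[[0.008, -0.002, -0.001, 0, 0, 0.1, 0], [0.009, -0.002, -0.001, 0, 0, 0.1, 0], [0.008, -0.002, 0, 0, 0, 0, 0], [0.004, -0.001, 0, 0, 0, 0, 0], [0, 0, 0, 0, 0, 0, 0]]])

```text
clock: 10.5
tool_pos: [0.5404, -0.0918, 0.1459]
eef_rot: [86.7, 45.1, 85.3]
force: [0.9, -0.1, -1.2]
finger_gap: 0.252
```

```bash
python3 g.py -.087 3
python3 - <<'E'
from h import *
print(r.read_state()['force'])
w=r.get_image('wrist');cv2.imwrite('pics/w12.png',w)
E
```

```text
now [ 0.5404 -0.0918  0.1459] stylus dir [ 0.0173  0.4787 -0.8778] tip [ 0.5419 -0.0315  0.032 ] 
goal [ 0.5402 -0.0898  0.1424] x [ 0.051   0.7061 -0.7063] z [ 0.9987 -0.039   0.0331]
s [ 0.9597 -0.2786 -0.0378] [ 0.1232 -0.0374 -0.0055]
tip: along -0.08297226002791523 perp [ 0.0011 -0.0005 -0.0003] ang 0.4690000756947676
[0.0013, -0.0003, -0.0001, 0.09, 0.12, 0.07]
[0.0013, -0.0003, -0.0001, 0.09, 0.12, 0.07]
[0.0013, -0.0003, -0.0001, 0.09, 0.12, 0.07]
[ 0.86540288 -0.07339135 -1.2064604 ]
```

View pics/w12.png

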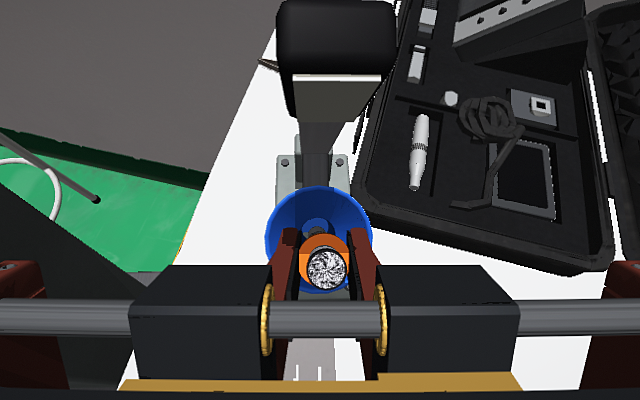

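Request:
play_rows(motion=[[[0.003, -0.001, 0, 0, 0, 0, 0], [0.003, -0.001, 0, 0, 0, 0, 0], [0, 0, 0, 0, 0, 0, 0]]], force=30)

```text
clock: 10.85
tool_pos: [0.5438, -0.0919, 0.1435]
eef_rot: [86.2, 45.2, 84.8]
force: [0.1, 0.4, -1.5]
finger_gap: 0.257
```

```bash
python3 g.py -.087 1; python3 -c "
from h import *
print(r.read_state()['force'])"
```

```text
now [ 0.5438 -0.0919  0.1435] stylus dir [ 0.0243  0.4774 -0.8784] tip [ 0.5463 -0.0318  0.0296] 
goal [ 0.5402 -0.0898  0.1424] x [ 0.051   0.7061 -0.7063] z [ 0.9987 -0.039   0.0331]
s [ 0.9597 -0.2786 -0.0378] [ 0.1232 -0.0374 -0.0055]
tip: along -0.08503831686492758 perp [ 0.0055 -0.0018 -0.0009] ang 0.8742910143002739
[0.002, 0.0008, -0.0038, 0.33, 0.77, 0.28]
[ 0.07618531  0.37546438 -1.47061476]
```

Request:
play_rows(motion=[[[0.002, 0, -0.002, 0, 0.4, 0, 0], [0.003, 0, -0.001, 0, 0.2, 0, 0], [0, 0, 0, 0, 0, 0, 0]]])

```text
clock: 11.15
tool_pos: [0.5449, -0.0916, 0.1432]
eef_rot: [86.3, 45.3, 84.9]
force: [-0.3, 0.4, -0.9]
finger_gap: 0.259
```

```bash
python3 g.py -.089 1
python3 - <<'E'
from h import *
print(r.read_state()['force'])
w=r.get_image('wrist');cv2.imwrite('pics/w13.png',w)
t=r.get_image('top');cv2.imwrite('pics/t13z.png',cv2.resize(t[140:200,270:350],None,fx=8,fy=8,interpolation=cv2.INTER_CUBIC))
E
```

```text
now [ 0.5449 -0.0916  0.1432] stylus dir [ 0.0226  0.4752 -0.8796] tip [ 0.5472 -0.0318  0.0291] 
goal [ 0.5402 -0.0888  0.1406] x [ 0.051   0.7061 -0.7063] z [ 0.9987 -0.039   0.0331]
s [ 0.9597 -0.2786 -0.0378] [ 0.1232 -0.0374 -0.0055]
tip: along -0.08545932499900977 perp [ 0.0063 -0.002  -0.001 ] ang 0.8471679413962234
[0.0035, 0.0002, -0.0049, 0.39, 0.65, 0.42]
[-0.27539775  0.44441547 -0.93055506]
```

View pics/t13z.png

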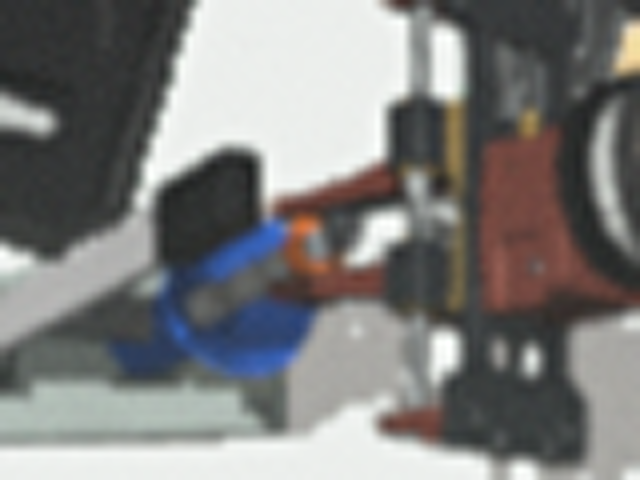

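```bash
python3 -c "
from h import *
s=r.read_state();print(s['joint_positions'],s['force'],s['ft_torque'],s['tool_pos'],s['clock'])"
```

```text
[ 47.11117587  36.97004535 -28.56414751 103.19125703 -29.68415904
  61.23795937  38.82366631] [-0.74352735 -3.02566512  4.32420531] [-0.43185311 -0.01713255 -0.00314136] [ 0.54469567 -0.09140683  0.14292141] 11.25
```

View pics/w13.png

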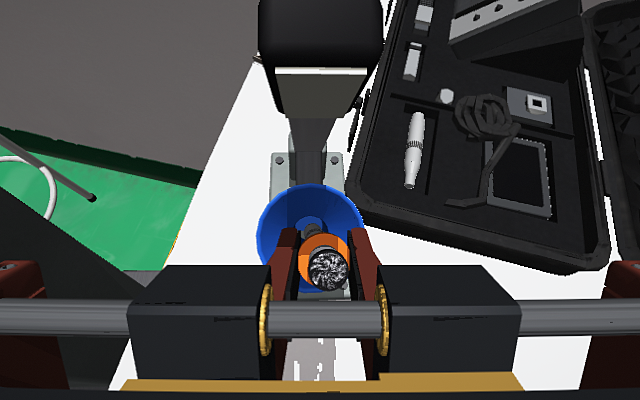

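Request:
play_rows(motion=[[[0, 0, 0, 0, 0, 0, 0.03], [0, 0, 0, 0, 0, 0, 0.045], [0, 0, 0, 0, 0, 0, 0.06], [0, 0, 0, 0, 0, 0, 0.06], [0, 0, 0, 0, 0, 0, 0.06]]])

```text
clock: 11.75
tool_pos: [0.5434, -0.0895, 0.1418]
eef_rot: [86.5, 45.2, 85.2]
force: [-0.1, 0.7, 0.2]
finger_gap: 0.656
```

Run:
```python
from h import *
s=r.read_state();print(s['force'],s['tool_pos'],s['finger_gap']*.0878,s['clock'])
w=r.get_image('wrist');cv2.imwrite('pics/w14.png',w)
```

```text
[-0.14431916  0.73627345  0.24713872] [ 0.54343262 -0.08947859  0.14176805] 0.057632698815835194 11.75
```

View pics/w14.png

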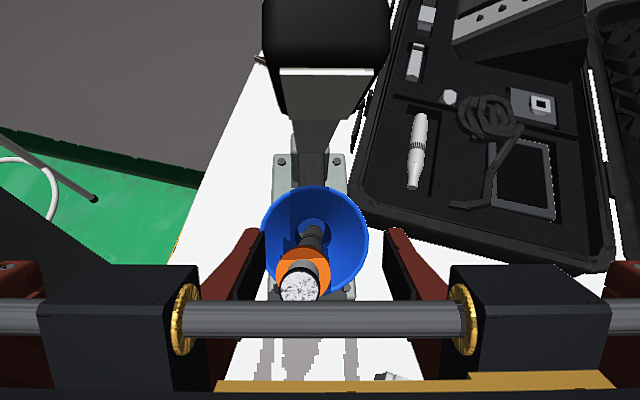

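Request:
play_rows(motion=[[[-0.01, 0.003, 0, 0, 0, 0, 0.06], [-0.015, 0.004, 0, 0, 0, 0, 0.06], [-0.02, 0.006, 0, 0, 0, 0, 0.06], [-0.025, 0.007, 0, 0, 0, 0, 0.06], [-0.03, 0.008, 0, 0, 0, 0, 0.06], [-0.03, 0.008, 0, 0, 0, 0, 0.06], [-0.03, 0.008, 0, 0, 0, 0, 0.06], [-0.01, 0.003, 0, 0, 0, 0, 0.06], [0, 0, 0, 0, 0, 0, 0.06], [0, 0, 0, 0, 0, 0, 0.06]]])

```text
clock: 12.8
tool_pos: [0.5317, -0.1796, 0.3046]
eef_rot: [86.6, 45.3, 85.3]
force: [0.1, -0.9, -0.9]
finger_gap: 0.685
```

Run:
```python
from g import *
st=r.read_state();print(st['force'],st['tool_pos'],st['finger_gap']*.0878,st['clock'])
w=r.get_image('wrist');cv2.imwrite('pics/w15.png',w)
s=r.get_image('scene');t=r.get_image('top')
b=cv2.resize(s[140:220,300:370],None,fx=5,fy=5,interpolation=cv2.INTER_CUBIC)
c=cv2.resize(t[140:200,270:350],None,fx=5,fy=5,interpolation=cv2.INTER_CUBIC)
cv2.imwrite('pics/st15z.png',np.hstack([b,np.pad(c,((0,100),(0,0),(0,0)))]))
cv2.imwrite('pics/t15.png',t)
K=M+ax*.056
print('expected collar',K,proj('wrist',K,st),proj('scene',K),proj('top',K))
```

```text
[ 0.1185 -0.9487 -0.879 ] [ 0.5317 -0.1796  0.3046] 0.06012269225315314 12.8
expected collar [ 0.5394 -0.098   0.1541] [[322.0778 225.8082]] [[333.8089 177.02  ]] [[308.0736 172.0254]]
```

View pics/w15.png

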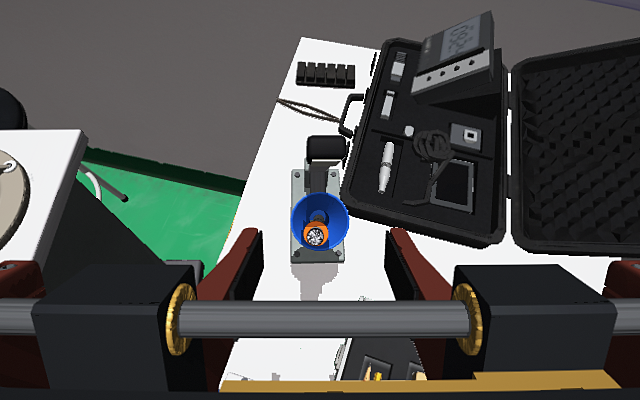

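View pics/st15z.png

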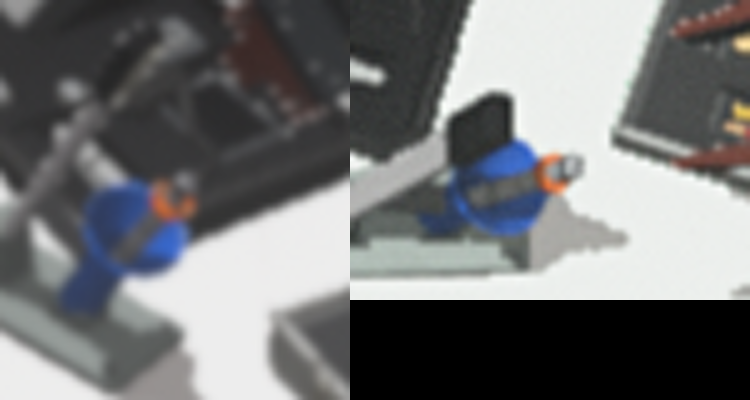

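View pics/t15.png

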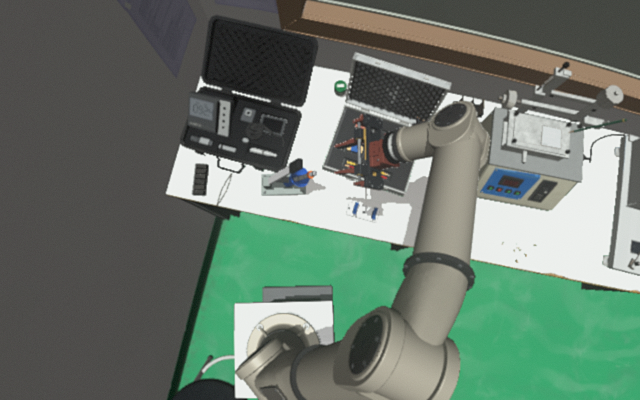

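Run:
```python
from g import *
K,e=tri([ray('scene',(334.6,179.8)),ray('top',(310.6,174.4)),ray('wrist',(316.5,233))]);print(K,np.round(e,4))
B=M-ax*.089;d=K-B;print(np.linalg.norm(d),d@ax,np.degrees(np.arccos(d@ax/np.linalg.norm(d))))
s=r.read_state();print(s['clock'],s['dq'])
r.finish_job()
```

```text
[ 0.5332 -0.1051  0.1516] [0.001  0.0006 0.0012]
0.14663645354591623 0.14631281984976272 3.807355509393461
12.95 [-0.1132  0.2016 -0.042  -0.0389  0.0458  0.1365  0.0085]
the job is handed in; nothing more can be done
```

The stylus is standing tip first in the blue tube, released, and the job is handed in at 12.95 s. No verdict was reported, so success rests on my own checks.

**What I did:** I pinched the collar at 40 N and lifted the stylus off the rest. I eased the grip to 10 N so it swung tip-down, then tightened to 40 N (later 50 N). I lined it up with the tube axis and lowered it to the bottom. There I felt about 5 N along the axis, so I opened the fingers and backed out along the tube axis.

**Last checks, after backing out:**
- **Position:** the collar is at about (0.533, -0.105, 0.152) m. That is 147 mm from the tube bottom, against 145 mm for a fully seated stylus.
- **Lean:** the stylus is about 4° off the tube axis, within the allowed 18°, and rests against the low side of the bore.
- **Robot:** the fingers are open and clear, with no contact force beyond sensor noise.
- **Loose things:** I didn't measure how far they moved. The last pictures show the tweezers and rack where they were, but the arm hid the cork block and grey rubber in the last top view. The tool's path stayed clear of all four and I saw no sign of contact.

**What disagreed:**
- **Hang angle:** after the swing, the stylus sat about 15° off the gripper's axis, more than the roughly 5° described. I made up for it by tilting the gripper further.
- **Last few millimetres:** the small final moves hardly advanced, and the tool drifted about 5 mm sideways. The stylus still dropped in cleanly when released.

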